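Turn the strip in the locking pliers

ROBOT

A 7-joint arm with a two-finger parallel gripper is mounted at the origin on the work surface; the furniture and walls round the work are solid. World frame = base frame: x ahead of the robot, y to its left, z up, the work surface at z = 0. Lengths are in mm, angles in rad, forces in N, time in s.
With the tool pointing down it reaches from about 400 to 925 mm from the base axis. Payload 5.6 kg.
Tool frame: the origin (TCP) lies midway between the tips of the shut fingers; the grasp point (between the pads) lies 19 mm behind it (grip_point_offset is the distance from the TCP to the grasp point, in mm); z points along the fingers, y is the line along which they close (so a half turn about z gives the same grasp; the last joint's range is limited). The gripper opens to 85 mm and grips with 20 to 120 N. Pads are 22 mm wide; open, the fingers measure 114 mm over their backs; the gripper's body (76 mm by 85 mm) begins 54 mm behind the grasp point. The pads swing forward as they close: fully open they stand 13 mm farther back than shut.
Start: joints at [-1.302, 0.468, -0.012, 1.603, 0.006, 1.071, -0.056], TCP at [199.443, 618.653, 231.29] pointing down, gripper open.
Joint ranges: [-2.53, 2.53], [-0.31, 2.02], [-1.57, 1.55], [0.28, 2.44], [-1.29, 4.43], [0.15, 1.84], [-2.92, 2.92]. Speed limits (rad/s): [2.57, 2.57, 3.14, 3.14, 3.14, 3.14, 3.14].

INTERFACE

Orientations are given as a unit quaternion [x, y, z, w].
In Python, from bench import * gives the robot as it stands. Calls block until the motion is done:
- move_ptp(position, orientation): joint-space move of the TCP to a pose.
- line_to(position, v=150, rotation=None, guard=None): straight line of the TCP; rotation=None keeps the orientation; v is the mean speed in mm/s. With guard (N) it stops when the force on the tool has changed by that much, and returns True; else False.
- movej(angles): joint-space move.
- gripper_to(opening): opening from 0.0 (shut) to 1.0 (fully open); the grip force is fixed at half the most; returns when the fingers have stopped.
- pause(seconds).
- solve_ik(position, orientation): joint angles nearest the present ones, or None.
- observe(): the state.
- capture(name): name is "side" or "top"; returns a dict with "frame" (384x512x3 uint8, blue, green, red), "K" (3x3 intrinsics, pixels), "R" (3x3) and "t" (3): a world point X has camera coordinates R X + t. Camera axes: x right, y down, z forward; pixel columns grow to the right and rows downward; lengths in mm; the calibration is good to about 2 mm. A picture is of the moment at which its call begins. There is no depth.
A pose or a line that the arm cannot do raises Unreachable and nothing moves.
- finish_job(): hands the job in; it is judged then, once.
The state is a dict: "time_s": time; "joints": joint angles; "joint_velocities": joint speeds; "tau": joint torques, N m; "ee_pos": TCP position; "tcp_rot": TCP orientation; "wrist_force": force on the tool from outside, world axes, zero at the start; "wrist_torque": the same for the moment, N m; "grip_width": opening from 0.0 (shut) to 1.0 (fully open); "grip_force": force on a finger pad.
Only numpy, scipy, OpenCV 4.12 (cv2) and the standard library are available. Lean on these libraries where they do the work, as an engineer would, in place of code of your own. Each camera call takes 0.05 s, during which the arm holds its last target. There are 200 camera calls.

TASK

The free half of the aluminium strip has been filed, so turn the strip end for end: flick the release lever so that the bench-mounted locking pliers spring open, lift the strip out, turn it round and stand it back on edge in the slotted rest, its holed tab now right up against the end stop between the jaws. Then squeeze the two handles together until the pliers snap over centre and stay locked on the strip by themselves, and do not knock over or shove the bottle, the jar, the tub or the file that stand around.

Things in the scene. Friction and masses are not known exactly. Their poses are not given: they have to be found in the camera images.
- clamp_stand: Fixed beech base board, 86 x 250 x 17 mm, carrying level steel locking pliers, an end stop and a slotted rest. Origin: bench level under the jaw pivot. z up; y runs along the pliers from the jaws (-y) to the handle tails (+y); x runs across, from the moving half (-x) to the fixed half (+x). 'Stand mm' below are in this frame. Pliers fill z 57..75; nothing of it is above z = 82.
- rest_slot (a point): Middle of the slot floor in the wooden rest, at stand mm (-2.5, -102, 45). Rest: y -117..-87, x -26..21; slot x -10..5 up to z = 58, then lips flared to about 22 wide at z = 65. Put the strip in with its middle plane over this point (2.5 mm clear of the fixed jaw); the pliers push it home to x = 0.
- stop_face (a point): Foot of the end stop's face, at stand mm (0, -12, 45), on the jaw bed (z = 45, like the rest's slot floor). Stop plate: x -6..6, top z = 63. The strip's end belongs against it, its length towards -y. Fixed jaw: x 4..18, y -48..-10, z 57..82, gripping face x = 4; the open pad stands about 18 mm from that face.
- squeeze_fixed (a point): Outer face of the fixed handle, mid-height, at stand mm (22, 50, 66): a finger bears here when squeezing. This face is x = 22 from y = 40 to 112; then a round screw knob, x 5..21, to y = 132. Pillars (radius 7) under it at stand (14, 16) and (15, 92), up to z = 58, on the base board (top z = 17).
- squeeze_moving (a point): Outer face of the moving handle, mid-height, near stand mm (-24, 50, 66) locked (46 mm across both handles), near (-36, 52, 66) open. Open, the outer face slants: x -23 at y 14, -32 at y 43, -41 at y 61, -64 at y 106, tail -76 at y 121. Squeezing here takes up to about 18 N; then the handle snaps over and stays.
- moving_handle (a joint): Angle of the moving handle against the moving jaw, rad: about 0.02 locked, dead centre near 0.1, about 0.72 sprung fully open (it swings to -x). Short of dead centre a spring pushes it open again.
- release_lever (a joint): Release lever on the moving handle, rad: 0 at rest, grows to 0.5 as its paddle is pushed to -x of the stand (outwards, away from the fixed handle). It pries the toggle link from about 0.08; near 0.25 the pliers pop open. 2 to 4 N at the paddle; let go, it springs back.
- paddle (a point): Mid-height point on the inner (+x) face of the lever's paddle, a flat bar 4.5 mm thick, z 58..74, past both handle tails: locked it lies along y 116..162 stand mm, this point near (-5, 152, 66). All is free beside it on the +x side from y = 138 on. Pliers open: the point is near (-63, 151, 66).
- jaw_pad: Rubber-faced sprung pad (14 x 16 mm) on the moving jaw, pressing the strip against the fixed jaw at stand y = -36, z = 66 mm, with about 26 N when locked on the 8 mm strip.
- strip: Loose aluminium strip standing on edge: 180 long (its y), 44 high (z), 8 thick (x), 0.11 to 0.2 kg. Origin: middle of the underside. The last 22 mm at its -y end is a tab only 28 mm high with an 8 mm hole; the +y end is plain. At the start the plain end is at the stop and the tab hangs free.
- strip_mid (a point): Centre of the strip, 22 mm above its lower edge. Grip it here across the 8 mm, by the upper part that shows above the rest (its top edge is 44 mm, the rest's lips are 20 mm above its lower edge).
- tab_end (a point): Middle of the end face of the holed tab (90 mm from the strip's middle, 14 mm above its lower edge).
- plain_end (a point): Middle of the plain end face (90 mm from the strip's middle, 22 mm above its lower edge).
- dropper_bottle: Bystander: brown dropper bottle with a black pipette cap, 33 mm across, 102 mm tall; origin under its foot. Stands near the free half of the strip or by the rest.
- tall_jar: Bystander: clear glass jar with a black lid, 48 mm across, 99 mm tall; origin under its foot. May have changed places with the bottle.
- bud_tub: Bystander: white tub of cotton buds, 77 mm across, 80 mm tall; origin under its foot; stands beyond the fixed handle.
- flat_file: Bystander: flat file, 258 mm long, 18 mm thick at its wooden handle, lying on the bench in front of the stand.
There are look-alikes about, which are no part of the job. Of the things that look like the strip, the middle-sized one is meant.

How it is judged (in metres and radians):
On the way, in this order (a step that is already met when the one before it is completed fails the run):
1. the release lever is pressed (value of joint release_lever above 0.08 rad).
2. the pliers have sprung open (value of joint moving_handle above 0.5 rad), for 0.2 s.
3. the strip, turned end for end, stands in the rest between the open jaws (y of tab_end in the frame of clamp_stand above -0.024 m and z of strip_mid in the frame of clamp_stand below 0.073 m and value of joint moving_handle above 0.3 rad), for 0.1 s.
At the end, for the whole second after the job is handed in: The pliers are locked over centre by themselves (handle joint under 0.05 rad, pad pressing the strip with over 12 N); the strip is turned end for end, its tab end within 6 mm of the stop, its lower edge within 4 mm of the bed, parallel to the slot within 0.07 rad, upright within 0.1 rad and at rest (value of joint moving_handle below 0.05 rad and contact force between jaw_pad and strip above 12 N and y of tab_end in the frame of clamp_stand between -0.018 and -0.01 m and z of strip_mid in the frame of clamp_stand below 0.071 m and angle between the y axis of strip and the y axis of clamp_stand, either way round below 0.07 rad and angle between strip's own z axis and vertical below 0.1 rad and linear speed of strip below 0.02 m/s); the robot touches nothing.
It fails at once if a bystander was shoved by more than 20 mm or knocked over (distance of any of dropper_bottle, tall_jar, bud_tub, flat_file from where it was at the start of the episode above 0.02 m or angle between any of dropper_bottle, tall_jar, bud_tub's own z axis and vertical above 0.5 rad).
It fails at once if the strip was dropped to the bench (height (world z) of strip_mid below 0.045 m).
It also fails if it takes over 51 s, if anything falls off the work surface, if the arm or the gripper's body presses on something with over 40 N, if the wrist force passes 120 N, or if a joint passes its speed limit or range.

## Working session

There is one attempt and no reset: what is moved stays moved. The work goes in short steps, each a Python script; the robot and the scene stay as the last script left them, time stands still between calls to the robot, and variables do not carry over. Pictures are saved under pics/ and viewed, at most 13 in all, crops included, and the job is handed in when it is done.

```bash
ls; mkdir -p pics; python3 - <<'E'
from bench import *
import cv2,numpy as np,pickle
for n in("side","top"):
    c=capture(n); cv2.imwrite(f"pics/{n}0.png",cv2.resize(c["frame"],(800,600),interpolation=cv2.INTER_CUBIC)); pickle.dump(c,open(f"{n}0.pkl","wb"))
    print(n,c["K"].tolist(),(-c["R"].T@c["t"]).round(),c["R"].round(2).tolist())
print(observe())
E
```

```text
pics
side [[358.40217136074733, 0.0, 254.83794680896153], [0.0, 358.40217136074733, 194.3264488259608], [0.0, 0.0, 1.0]] [ 131. -833.  632.] [[0.89, -0.46, -0.02], [-0.26, -0.47, -0.85], [0.39, 0.75, -0.53]]
top [[376.2378272508534, 0.0, 254.10378095606328], [0.0, 376.2378272508534, 189.86405495256963], [0.0, 0.0, 1.0]] [ 435.  -45. 1106.] [[-0.0, -1.0, 0.0], [-1.0, 0.0, -0.1], [0.1, -0.0, -1.0]]
{'time_s': 0.1, 'joints': array([-1.30202643,  0.4683104 , -0.01159726,  1.60350417,  0.00595979,
        1.07137308, -0.05629734]), 'joint_velocities': array([-1.41338498e-03, -1.76431857e-03,  3.20659872e-04, -2.71526646e-03,
        6.20548479e-05,  1.15032005e-03, -3.51790061e-05]), 'tau': array([ 3.89498391e-04, -5.33513939e+01,  2.11145903e-02, -2.51963478e+01,
        1.14277191e-02,  4.26852828e-03, -3.26799089e-06]), 'ee_pos': array([199.29045944, 618.19045129, 230.43106272]), 'tcp_rot': array([ 1.55296899e-01,  9.87867534e-01, -7.75975618e-04, -8.12255269e-05]), 'wrist_force': array([1.04188109, 0.33044652, 0.84893454]), 'wrist_torque': array([0.01219152, 0.03860068, 0.00196884]), 'grip_force': 0.0, 'grip_width': 1.0032908703162267}
```

View pics/side0.png

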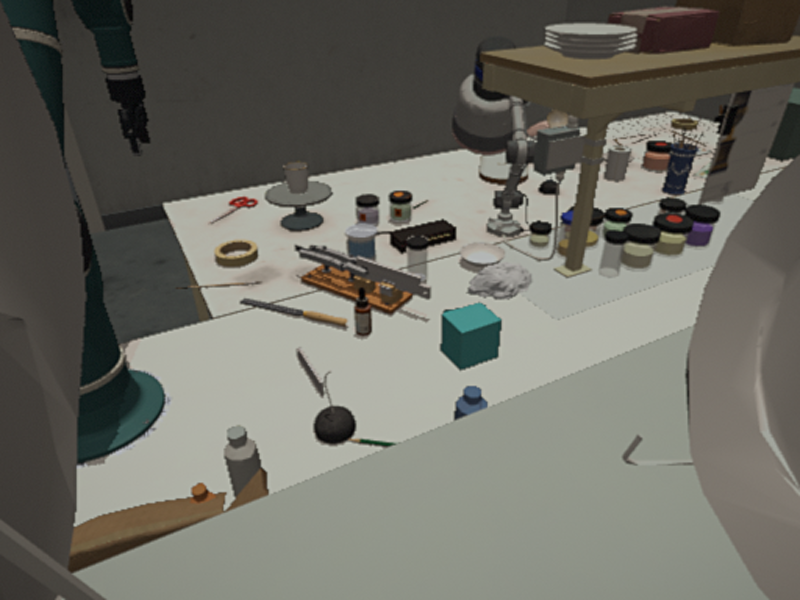

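View pics/top0.png

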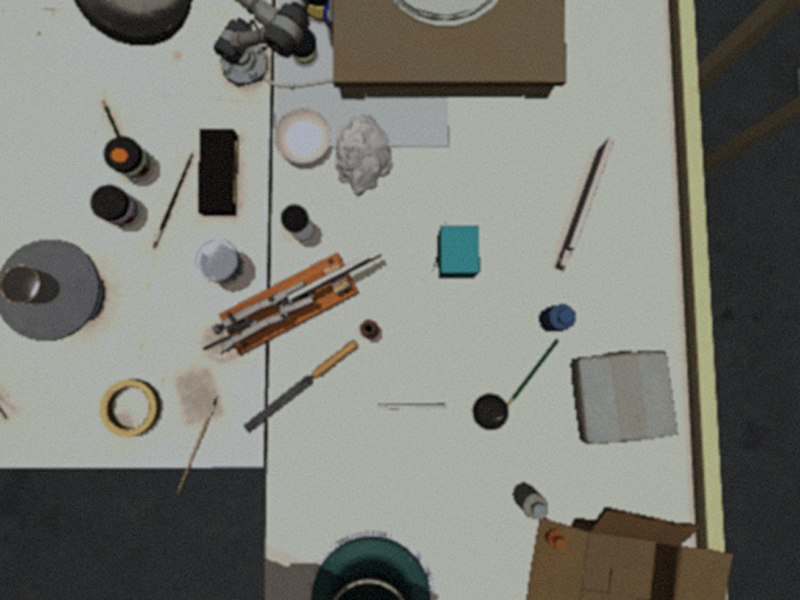

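The top view shows the stand at about (290,303) in 800x600 pixels, with its jaws and rest to the upper right and its handles to the lower left.

Things that could be taken for the strip:
- The clamped bar, whose free end is at (380,257).
- The long bar on the bench at (585,205).
- The small thin bar at (410,404).

The description points to the clamped, middle-sized one. The jar is at (297,222), the bottle at (370,328), the tub at (218,260) and the file at (300,385). Next I'll measure the board and check the choice in a crop.

```bash
cat > h.py <<'E'
import numpy as np,cv2,pickle
def ray(c,px,z):
    d=c["R"].T@np.linalg.solve(c["K"],[px[0],px[1],1.]); o=-c["R"].T@c["t"]
    return o+d*(z-o[2])/d[2]
def proj(c,X):
    p=c["K"]@(c["R"]@np.asarray(X,float)+c["t"]); return p[:2]/p[2]
E
python3 - <<'E'
from h import *
c=pickle.load(open("top0.pkl","rb")); f=c["frame"]
hsv=cv2.cvtColor(f,cv2.COLOR_BGR2HSV)
m=cv2.inRange(hsv,(3,110,60),(22,255,255)); m[:,:125]=0;m[:,240:]=0;m[:150]=0;m[235:]=0
m=cv2.morphologyEx(m,cv2.MORPH_OPEN,np.ones((2,2)))
# drop file handle: below a line
n,l,s,_=cv2.connectedComponentsWithStats(m)
print([tuple(x) for x in s[1:] if x[4]>8])
k=4;x0,y0=125,135
v=cv2.resize(f[y0:y0+110,x0:x0+130],None,fx=6,fy=5.4,interpolation=cv2.INTER_CUBIC)
v=cv2.resize(f[y0:y0+100,x0:x0+130],None,fx=6,fy=6,interpolation=cv2.INTER_CUBIC)
cv2.imwrite("pics/crop1.png",v)
E
```

```text
[(np.int32(142), np.int32(164), np.int32(78), np.int32(41), np.int32(476)), (np.int32(151), np.int32(176), np.int32(79), np.int32(51), np.int32(686)), (np.int32(164), np.int32(198), np.int32(16), np.int32(8), np.int32(70)), (np.int32(207), np.int32(220), np.int32(22), np.int32(16), np.int32(108))]
```

View pics/crop1.png

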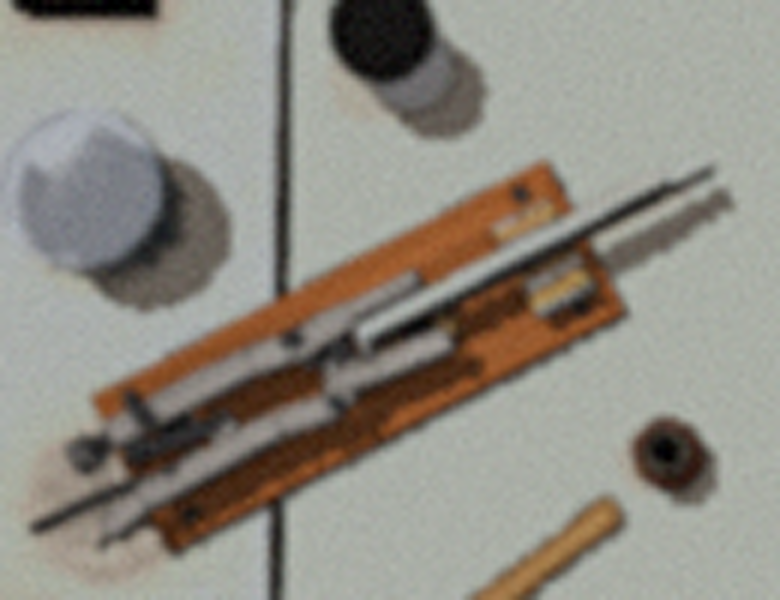

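The crop confirms the choice. The clamped bar has its plain end at the stop, crop (362,335), and its dark tab free at (715,170). The board corners are at (548,163), (628,310), (178,550) and (95,398). The bottle is at (665,455) and the file handle tip is at (610,510).

```bash
python3 - <<'E'
from h import *
c=pickle.load(open("top0.pkl","rb")); f=c["frame"]
P=lambda u,v,z: ray(c,((u+.5)/6-.5+125,(v+.5)/6-.5+135),z)
C=[P(*p,17)[:2] for p in((548,163),(628,310),(178,550),(95,398))]
for a,b in((0,1),(1,2),(2,3),(3,0)):
    d=C[a]-C[b];print(np.linalg.norm(d).round(1),np.degrees(np.arctan2(d[1],d[0])).round(2))
cen=np.mean(C,0);print("board c",cen)
pe=P(362,336,89);te=P(715,170,73);print("plain",pe,"tab",te, np.linalg.norm((pe-te)[:2]),np.degrees(np.arctan2(*(pe-te)[[1,0]])))
# fit board edge lines from the mask
hsv=cv2.cvtColor(f,cv2.COLOR_BGR2HSV)
m=cv2.inRange(hsv,(3,90,50),(22,255,255)); l=cv2.connectedComponents(cv2.morphologyEx(m,cv2.MORPH_OPEN,np.ones((2,2))))[0]
m[:,:138]=0;m[:,232:]=0;m[:158]=0;m[230:]=0
yy,xx=np.nonzero(m); 
ok=~((xx>195)&(yy>213)); pts=np.array([ray(c,(x,y),17)[:2] for x,y in zip(xx[ok],yy[ok])],np.float32)
r=cv2.minAreaRect(pts);print(r)
for n,p,z in(("bottle",(665,453),102),("jar",(383,28),99),("tub",(90,190),80),("filetip",(612,512),10)):print(n,P(*p,z).round())
def stand(O,th):
    e=np.array([np.cos(th),np.sin(th)]);return e
E
```

```text
82.3 28.59
244.3 -61.79
84.2 -150.25
246.1 117.76
board c [532.45405809 150.59346014]
plain [534.36314248 138.43448317  89.        ] tab [612.92308402 -20.83474583  73.        ] 177.59040435414562 116.25493346623333
((503.0263671875, 137.82168579101562), (152.06985473632812, 248.4223175048828), 26.895811080932617)
bottle [481.   1. 102.]
jar [674. 129.  99.]
tub [603. 266.  80.]
filetip [456.  30.  10.]
```

```bash
cat >> h.py <<'E'
def SW(O,th,p):
    p=np.asarray(p,float); return np.array([O[0]+p[0]*np.sin(th)+p[1]*np.cos(th),O[1]-p[0]*np.cos(th)+p[1]*np.sin(th),p[2]])
E
python3 - <<'E'
from h import *
O=(526.5,149.);th=np.radians(117.7)
out=[]
for n,(x0,y0,w,hh) in(("top",(125,150,130,100)),("side",(180,145,110,85))):
    c=pickle.load(open(n+"0.pkl","rb"));f=c["frame"];k=780//w
    k=6
    v=cv2.resize(f[y0:y0+hh,x0:x0+w],None,fx=k,fy=k,interpolation=cv2.INTER_CUBIC)
    L=[((4,-12,89),(4,-170,89)),((-4,-12,89),(-4,-170,89)),((-4,-170,73),(-4,-192,73)),((-4,-12,89),(4,-12,89)),((-26,-117,65),(-10,-117,65)),((-26,-87,65),(-26,-117,65)),((21,-87,65),(21,-117,65)),((22,40,75),(22,112,75)),((-24,50,75),(-24,51,75)),((-5,116,74),(-5,162,74)),((18,-10,82),(18,-48,82))]
    for a,b in L:
        q=[tuple(int(t) for t in ((proj(c,SW(O,th,p))-(x0,y0)+.5)*k).round()) for p in(a,b)]
        cv2.line(v,*q,(0,255,0),1)
    cv2.imwrite(f"pics/ov_{n}.png",v)
E
```

```text
(no output)
```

View pics/ov_top.png

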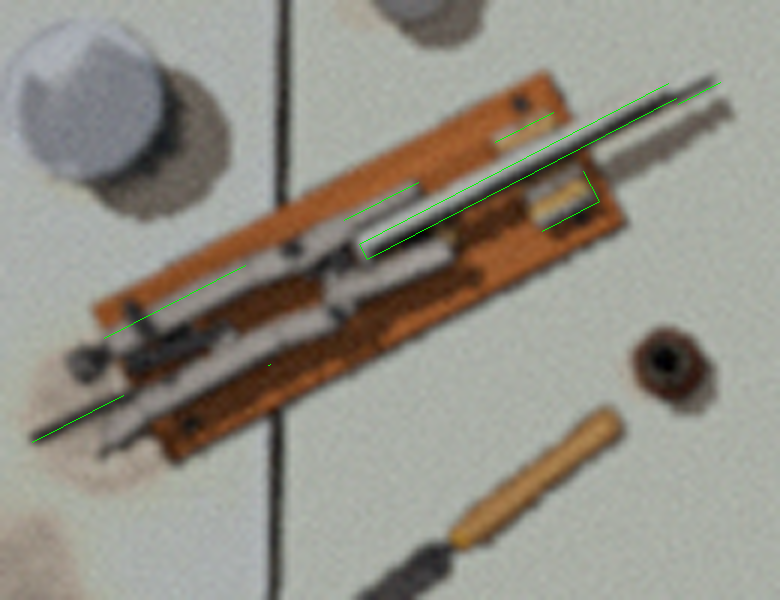

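View pics/ov_side.png

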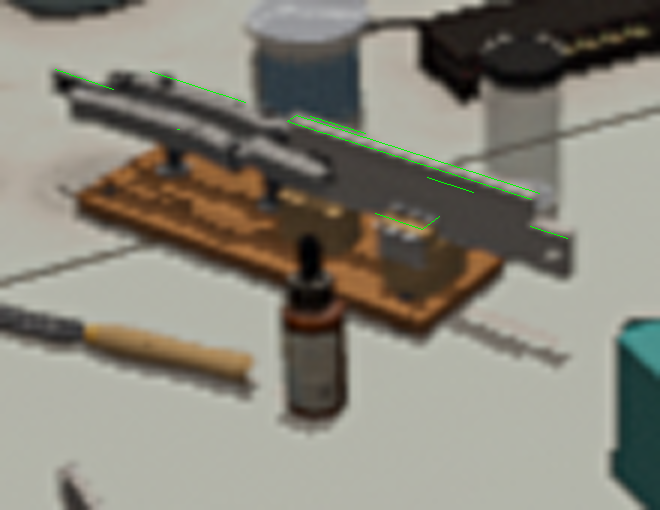

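The overlays fit within about 1 mm in both views: the strip, rest, handle and paddle lines all lie on their edges. So the stand origin is (526.5,149) and its y axis points at 117.7°. Next I'll check IK and the last joint's range for both yaw choices.

```bash
cat >> h.py <<'E'
from scipy.spatial.transform import Rotation as Ro
O=(526.5,149.);TH=np.radians(117.7)
def W(x,y,z): return SW(O,TH,(x,y,z)).tolist()
def Q(s=1,yaw=0):  # tool down, tool y along s*stand x, turned by yaw
    ey=s*np.array([np.sin(TH),-np.cos(TH),0]);ez=np.array([0,0,-1.])
    return (Ro.from_euler("z",yaw)*Ro.from_matrix(np.c_[np.cross(ey,ez),ey,ez])).as_quat().tolist()
E
python3 - <<'E'
from bench import *
from h import *
for s in(1,-1):
    for p in((25,152,180),(25,152,58),(-40,152,58),(0,-102,160),(0,-102,67),(-1,50,44),(-1,50,160)):
        q=solve_ik(W(*p),Q(s)); print(s,p,None if q is None else np.round(q,2))
E
```

```text
1 (25, 152, 180) [-0.84  0.38  0.28  1.88 -0.13  0.89 -0.01]
1 (25, 152, 58) [-0.79  0.56  0.23  1.95 -0.2   0.65  0.05]
1 (-40, 152, 58) [-0.83  0.48  0.24  2.1  -0.2   0.58  0.04]
1 (0, -102, 160) [-0.55  0.46  0.5   1.87 -0.28  0.88  0.57]
1 (0, -102, 67) [-0.47  0.59  0.41  1.92 -0.34  0.7   0.62]
1 (-1, 50, 44) [-0.67  0.57  0.3   2.01 -0.29  0.6   0.31]
1 (-1, 50, 160) [-0.73  0.38  0.37  1.96 -0.18  0.83  0.22]
-1 (25, 152, 180) [-0.34  0.41 -0.34  1.85  0.17  0.91  2.87]
-1 (25, 152, 58) [-0.31  0.6  -0.38  1.92  0.34  0.69  2.73]
-1 (-40, 152, 58) [-0.32  0.51 -0.37  2.07  0.32  0.61  2.71]
-1 (0, -102, 160) [-1.04  0.86  1.34  1.9  -0.92  1.19 -2.01]
-1 (0, -102, 67) [-1.02  1.09  1.33  1.95 -1.18  1.2  -1.86]
-1 (-1, 50, 44) [-1.32  1.11  1.33  2.05 -1.24  1.17 -2.05]
-1 (-1, 50, 160) [-1.36  0.78  1.35  1.99 -0.87  1.12 -2.28]
```

```bash
python3 - <<'E'
from bench import *
from h import *
move_ptp(W(26,152,150),Q()); gripper_to(0.0)
line_to(W(26,152,60),200)
o=observe();print(o["time_s"],o["ee_pos"],o["wrist_force"],o["grip_width"])
for x in(12,6,0,-6,-12,-18):
    line_to(W(x,152,60),80); o=observe(); print(x,o["time_s"],np.round(o["wrist_force"],1))
c=capture("top");f=c["frame"][135:235,125:255]
cv2.imwrite("pics/rel.png",cv2.resize(f,None,fx=6,fy=6,interpolation=cv2.INTER_CUBIC))
E
```

```text
3.0667 [479.36301546 295.79201227  60.40968674] [0.52094087 0.87675194 0.88958176] -0.001013091231378488
12 3.3917 [-0.6  0.  -0.1]
6 3.6417 [-0.5  0.8  1.3]
0 3.8917 [1.9 1.6 0.2]
-6 4.1417 [0.9 0.5 1. ]
-12 4.3917 [0.7 0.  0.5]
-18 4.6417 [ 0.2  0.4 -0.4]
```

View pics/rel.png

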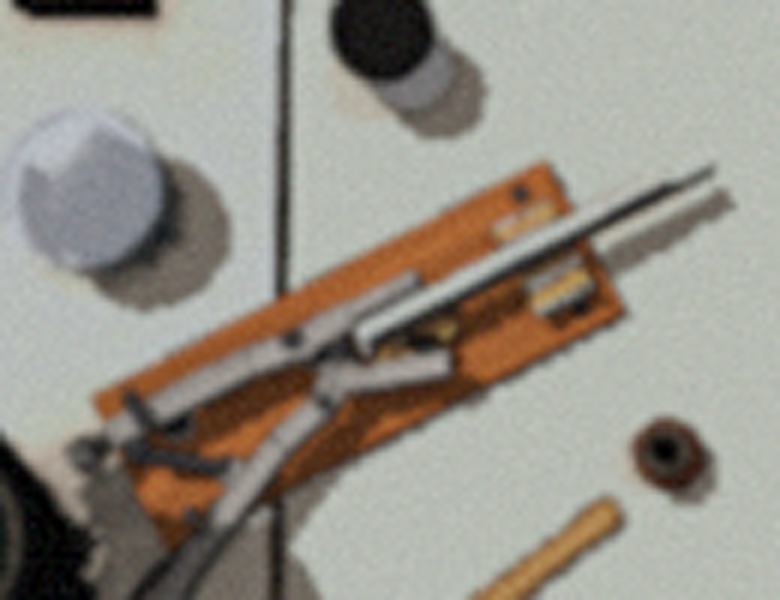

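The pliers have sprung open: the moving handle now runs from (325,400) to (150,590). The strip is still standing in place, from (365,335) to (715,170). Next I'll grip it and lift.

```bash
python3 - <<'E'
from bench import *
from h import *
line_to(W(0,152,60),250); line_to(W(0,152,165),250)
gripper_to(0.45)
move_ptp(W(0,-102,150),Q()); 
print(line_to(W(0,-102,68),150,guard=8)); 
gripper_to(0.0); o=observe();print(o["time_s"],o["ee_pos"],np.round(o["wrist_force"],1),o["grip_width"],o["grip_force"])
line_to(W(0,-102,165),150); o=observe()
c=capture("top");pickle.dump(c,open("lift.pkl","wb"));f=c["frame"][95:245,145:345]
cv2.imwrite("pics/lift.png",cv2.resize(f,None,fx=4,fy=4,interpolation=cv2.INTER_CUBIC))
c=capture("side");pickle.dump(c,open("lifts.pkl","wb"));f=c["frame"][85:235,180:340]
cv2.imwrite("pics/lifts.png",cv2.resize(f,None,fx=4,fy=4,interpolation=cv2.INTER_CUBIC))
print(o["time_s"],o["joints"].round(3),np.round(o["wrist_force"],1),o["grip_width"],o["tcp_rot"],W(0,-102,165),o["ee_pos"])
E
```

```text
False
8.0417 [574.65982556  58.89806867  69.05568358] [-0.1  0.8  6.7] 0.07747862412388001 60.03936767578125
8.8417 [-0.44   0.433  0.356  1.865 -0.191  0.879  0.493] [-0.5 -0.3 -2. ] 0.07668213368790297 [ 5.17222972e-01  8.55850231e-01 -5.54582472e-04 -6.86123792e-04] [573.9138886639112, 58.68985017304959, 165.0] [573.09032371  58.70788833 164.07668747]
```

View pics/lifts.png

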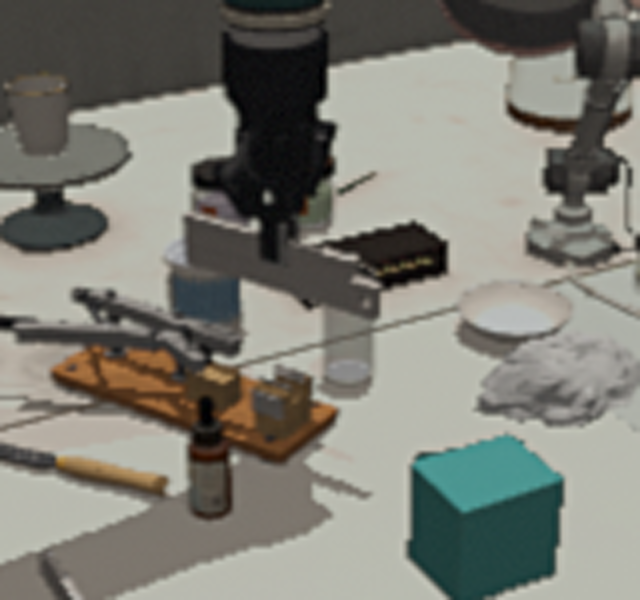

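The strip is gripped level near its middle: the plain end is at (190,240), the tab hole at (370,298), and the rest is empty at (283,400). Next I'll turn it end for end, lower it and push it against the stop.

```bash
python3 - <<'E'
from bench import *
from h import *
q=observe()["joints"].copy(); q[6]-=np.pi; movej(q.tolist())
o=observe();print(o["time_s"],o["ee_pos"],o["tcp_rot"],Q(1,np.pi))
line_to(W(-2.5,-106,100),150,rotation=Q(-1))
print(line_to(W(-2.5,-106,69.5),80,guard=8)); o=observe(); print(o["ee_pos"],np.round(o["wrist_force"],1))
print(line_to(W(-2.5,-98,69.5),25,guard=5)); o=observe()
d=o["ee_pos"]-W(0,0,0);e=np.array([np.cos(TH),np.sin(TH)]);print("stand",d[:2]@[np.sin(TH),-np.cos(TH)],d[:2]@e,d[2],np.round(o["wrist_force"],1),o["time_s"])
for n,(x0,y0,w,h_) in dict(top=(125,135,130,100),side=(180,145,110,85)).items():
    c=capture(n); cv2.imwrite(f"pics/pl_{n}.png",cv2.resize(c["frame"][y0:y0+h_,x0:x0+w],None,fx=6,fy=6,interpolation=cv2.INTER_CUBIC))
E
```

```text
11.5917 [572.92753384  58.61274513 163.5949995 ] [ 0.85588498 -0.51716445 -0.00097846  0.00093539] [-0.8558159982509732, 0.5172803660856365, 0.0, 0.0]
True
[573.25725407  54.27123786  69.05886062] [-0.6  0.3  6.2]
True
stand -2.5347091649113778 -104.54446522026716 69.09673614888648 [-0.6  0.9  2.8] 12.8
```

View pics/pl_side.png

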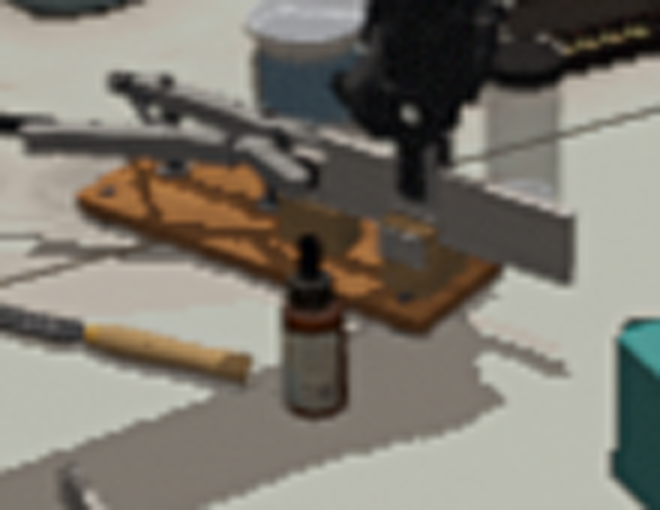

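The strip is turned, with its plain end free at (570,250), and it has reached the bed: TCP z is 69.06, the same as at the grasp. The guard on the push may have tripped early, so I'll push again.

```bash
python3 - <<'E'
from bench import *
from h import *
e=np.array([np.cos(TH),np.sin(TH)]);ex=[np.sin(TH),-np.cos(TH)]
def s():
    o=observe();d=o["ee_pos"]-W(0,0,0);f=o["wrist_force"];print("stand",np.round([d[:2]@ex,d[:2]@e,d[2]],2),"f",np.round([f[:2]@ex,f[:2]@e,f[2]],1),o["time_s"]);return d[:2]@e
s(); line_to(W(-2.5,-104.5,70.3),50);pause(.15);s()
for y in(-103.5,-102.5,-101.5,-100.5,-99.5):
    g=line_to(W(-2.5,y,70.3),20,guard=8);v=s();print(g)
    if g: break
E
```

```text
stand [  -2.54 -104.54   69.1 ] f [-0.1  1.2  3.7] 12.9
stand [  -2.67 -104.39   69.96] f [ 1.3  0.3 -1.4] 13.3
stand [  -2.64 -103.67   70.24] f [ 1.  -0.4 -0.6] 13.55
False
stand [  -2.59 -102.45   70.32] f [ 0.8 -0.9 -1.1] 13.8
False
stand [  -2.57 -101.31   70.29] f [ 0.3  0.4 -1.3] 14.05
False
stand [  -2.57 -100.32   70.26] f [ 1.4  0.5 -1.3] 14.3
False
stand [ -2.54 -99.33  70.27] f [ 0.7 -0.3 -1. ] 14.55
False
```

```bash
python3 - <<'E'
from bench import *
from h import *
e=np.array([np.cos(TH),np.sin(TH)]);ex=[np.sin(TH),-np.cos(TH)]
def s():
    o=observe();d=o["ee_pos"]-W(0,0,0);f=o["wrist_force"];print("stand",np.round([d[:2]@ex,d[:2]@e,d[2]],2),"f",np.round([f[:2]@ex,f[:2]@e,f[2]],1),o["time_s"])
for y in np.arange(-98.5,-94,1):
    g=line_to(W(-2.5,y,70.3),20,guard=8);s();print(g)
    if g: break
c=capture("top");pickle.dump(c,open("pl.pkl","wb")); a=cv2.resize(c["frame"][150:250,125:255],None,fx=6,fy=6,interpolation=cv2.INTER_CUBIC)
cv2.imwrite("pics/pl_top2.png",a)
E
```

```text
stand [ -2.52 -98.89  70.38] f [ 0.5 -1.9 -1.5] 14.8
False
stand [ -2.56 -98.8   70.51] f [-1.1 -5.1 -0.3] 15.05
False
stand [ -2.53 -98.74  70.68] f [-0.6 -7.   0.2] 15.3
False
stand [ -2.54 -98.66  70.83] f [-0.7 -9.1  0.2] 15.55
False
stand [ -2.57 -98.63  70.98] f [ -1.5 -10.7  -0.3] 15.8
False
```

View pics/pl_top2.png

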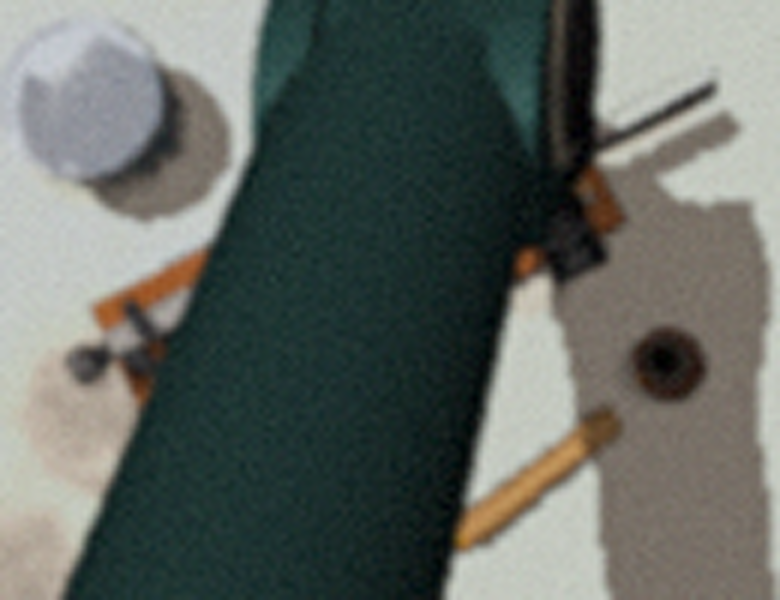

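The push met the stop at about y = -98.8 in tool readings, and the force rose to 10 N. The free end is at (715,88), about where the old end was. Now I'll relax the push, set the strip on the bed and let go, then look.

```bash
python3 - <<'E'
from bench import *
from h import *
line_to(W(-2.5,-99.0,70),50); print(line_to(W(-2.5,-99.0,68.3),30,guard=6)); o=observe();print(o["ee_pos"],o["wrist_force"].round(1))
gripper_to(0.3); line_to(W(-2.5,-99,165),250)
move_ptp(W(-6,60,165),Q(-1)); gripper_to(1.0); print(observe()["time_s"],observe()["joints"].round(2))
c=capture("side");f=c["frame"][145:230,180:290]
a=cv2.resize(f,None,fx=5,fy=5,interpolation=cv2.INTER_CUBIC)
for p in((-2.5,-102,89),(-2.5,-12,73),(-2.5,-192,89),(-2.5,-34,89),(0,-12,63)):
    q=((proj(c,W(*p))-(180,145)+.5)*5).round().astype(int); cv2.circle(a,tuple(int(t) for t in q),3,(0,255,0),1)
cv2.imwrite("pics/pl3.png",a)
E
```

```text
False
[570.56659316  60.39399989  69.09320901] [-0.9 -3.3  6.1]
18.5 [-0.8   0.37  0.44  1.97 -0.2   0.84 -2.91]
```

View pics/pl3.png

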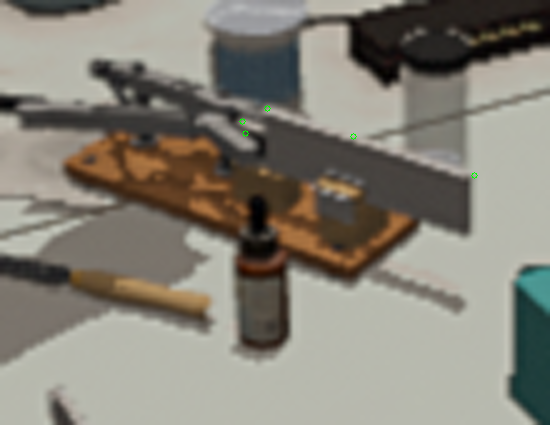

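The strip stands in the rest, with its plain end at (468,205) in the same place as the old end, and the pliers are still open. Now I'll squeeze.

```bash
python3 - <<'E'
from bench import *
from h import *
ex=np.array([np.sin(TH),-np.cos(TH)])
def s(t):
    o=observe();f=o["wrist_force"];d=o["ee_pos"]-W(0,0,0);print(t,round(o["time_s"],2),"w",round(o["grip_width"]*85,1),round(o["grip_force"],1),"x",(d[:2]@ex).round(2),"f",np.round([f[:2]@ex,f[2]],1))
move_ptp(W(-6,52,150),Q(1)); s("up")
print(line_to(W(-6,52,46),150,guard=8)); s("down")
line_to(W(-1,52,46),60); s("c")
for g in(.75,.68,.62,.57,.54,.50):
    gripper_to(g); s(g)
c=capture("side");f=c["frame"][125:230,160:290]
cv2.imwrite("pics/sq.png",cv2.resize(f,None,fx=5,fy=5,interpolation=cv2.INTER_CUBIC))
E
```

```text
up 20.46 w 85.0 0.0 x -6.35 f [ 0.1 -0.3]
False
down 21.3 w 84.9 0.0 x -5.46 f [0.1 0.4]
c 21.55 w 85.3 0.0 x -0.15 f [ 0.6 -0. ]
0.75 21.9 w 64.0 2.4 x -2.77 f [-3.2  3.9]
0.68 22.13 w 58.2 4.6 x -4.01 f [-8.3  7.5]
0.62 22.36 w 52.4 6.2 x -1.96 f [-4.3  8.1]
0.57 22.58 w 48.3 1.8 x 0.32 f [3.7 2.4]
0.54 22.8 w 46.0 3.2 x 1.6 f [5.9 2.7]
0.5 23.02 w 44.2 61.4 x 2.23 f [6.9 4.8]
```

```bash
python3 - <<'E'
from bench import *
from h import *
gripper_to(0.9); line_to(W(-1,52,170),200); move_ptp(W(-60,200,220),Q(1)); print(observe()["time_s"])
A=[]
for n,(x0,y0,w,hh) in(("top",(125,135,130,100)),("side",(175,140,120,90))):
    c=capture(n);A.append(cv2.resize(c["frame"][y0:y0+hh,x0:x0+w],(520,int(520*hh/w)),interpolation=cv2.INTER_CUBIC)[:300] if n=="x" else cv2.resize(c["frame"][y0:y0+hh,x0:x0+w],(390,300),interpolation=cv2.INTER_CUBIC))
cv2.imwrite("pics/end.png",np.hstack(A))
E
```

```text
24.9667
```

View pics/end.png

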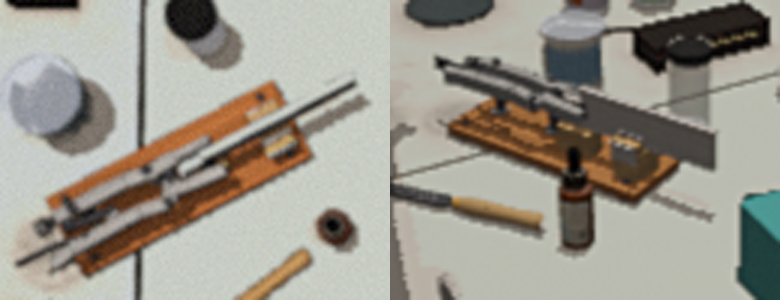

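The pliers are locked just as at the start, with the handles parallel and the paddle tip at (18,263). The strip's plain end is at (355,82), within about 2 mm of where it should be, and the bystanders have not moved. I'm handing it in.

```bash
python3 -c "
from bench import *
print(finish_job())"
```

```text
the job is handed in; nothing more can be done
None
```

I handed the job in after about 25 s of the 51 s allowed: the strip is turned end for end with its tab at the stop, the last pictures show the pliers locked on it and the bystanders unmoved, but the hand-in call gave no verdict.

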